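Slide the cast board into its notches

TASK

In the low plywood rack, push the grey board that carries the two plaster casts along its rails with a fingertip, from its edge at the rack's open end towards the rack's closed end, until you feel it drop into its locating notches. Stop there, without ramming it, and take the hand away with the board sitting level in the notches. Push only the board: do not lift it, do not touch or spill the casts riding on it, and leave the things standing around alone.

Things in the scene. Friction and masses are not known exactly. Their poses are not given: they have to be found in the camera images.
- rack: Fixed plywood trough, flat on the table. Origin on the table surface, on its centre line; x points along the rails, the way to push the board; y across; z up. Spans x = -240 mm (open end) to +212 mm (end wall). Side walls and end wall 12 mm thick, 74 mm high; side walls' inner faces at y = +-77, outer at +-89 mm. The board's drop place varies: board centred anywhere from x = -25 to +45 mm.
- rack_mouth (a point): Middle of the rack's open end, x = -240 mm, 50 mm high: level with the aluminium tops of the two rails, which lie 38 to 77 mm either side of the centre line. Between them a 76 mm wide open channel, floor 10 mm high, in which a finger may travel.
- rack_end (a point): Middle of the end wall's inner top edge, x = +200 mm, 74 mm high. Each rail has 2 lanes, each with one notch cut across it, 16 mm long, 8 mm deep: inner lanes (39 to 57 mm off the centre line) for the board's rear dowels, outer lanes (59 to 77 mm) for its front ones; all 4 drop at once. Notch position varies: 75 to 185 mm of board travel. The rails go on beyond.
- board: Loose grey board, 160 (x, along rails) x 150 (y) x 18 mm, about 0.6 kg, 2 mm play to each side wall. Origin at the centre of its underside, x in the push direction. Rides on four crosswise steel dowels 12 mm thick at x = -55 and +55 mm, reaching 10 mm below it. Underside 60 mm above the table when riding, 52 mm when dropped in the notches.
- board_top (a point): Centre of the board's top face, 18 mm above its underside. 78 mm above the table while riding (4 mm proud of the side walls), 70 mm when home in the notches (4 mm below the walls' tops).
- board_edge (a point): Middle of the board's rear face, x = -80 mm on the board: the flat 18 mm high edge to push, reached from above through the rack's open end. Sliding takes about 3 to 7 N; in the notches the board stops dead with about 2 mm of play either way. A finger pressed hard on the edge can hold the board up by friction: it settles when the push is eased.
- cast_a: Loose pale plaster cast of a row of teeth, 46 x 54 mm and 25 mm high, 0.1 kg, standing on the board. Origin at the centre of its underside.
- cast_b: A second such cast, 28 mm high, beside the first on the board. Both stand with their centres within 25 mm of the board's middle line across (x between -10 and +25 mm on the board) and about 36 mm left and right of the centre line. Origin at the centre of its underside.
- bowl: Bystander: dark rubber mixing bowl, 116 mm wide, 65 mm high. Origin under its centre, as for the following.
- jar: Bystander: closed jar, 66 mm wide, 90 mm high.
- bottle: Bystander: bottle, 60 mm wide, 170 mm high.
- spatula: Bystander: mixing spatula, 190 mm long, lying on the table.
- brush: Bystander: brush, 170 mm long, lying on the table.
- cup: Bystander: small white cup, 68 mm wide, 70 mm high.
There are look-alikes about, which are no part of the job. Of the things shaped like the board, the grey one is meant. What is shaped like the cast_a but yellow is not meant.

How it is judged:
By the outcome, as a careful person would: the job done as asked, in the order asked, and still so for the second after the job is handed in, with the robot touching nothing.
It also fails if it takes over 40 s, if anything falls off the work surface, if the arm or the gripper's body presses on something with over 40 N, if the wrist force passes 120 N, or if a joint passes its speed limit or range.

ROBOT

A 6-joint arm with a two-finger parallel gripper is mounted at the origin on the work surface. World frame = base frame: x ahead of the robot, y to its left, z up, the work surface at z = 0. Lengths are in m, angles in degrees, forces in N, time in s.
With the tool pointing down it reaches from about 0.3 to 0.75 m from the base axis. Payload 8.5 kg.
Tool frame: the origin (TCP) lies between the finger pads; the fingertips stand 22 mm ahead of it and the grasp point (between the pads) lies 3 mm ahead of it (env.nose_length is the distance from the TCP to the fingertips, in m); z points along the fingers, x is the direction in which the jaws open and shut, and the axes are right-handed (so a half turn about z gives the same grasp; the last joint's range is limited). The gripper opens to 85 mm and grips with 20 to 120 N. Pads are 22 mm wide; open, the fingers measure 114 mm over their backs; the gripper's body (76 mm by 85 mm) begins 54 mm behind the grasp point. The pads swing forward as they close: fully open they stand 13 mm farther back than shut.
Start: joints at [-80.002, 21.807, 74.336, -0, 83.858, -12.336], TCP at [0.209, -0.509, 0.253] pointing down, gripper open.
Joint ranges: [-178.18, 178.18], [-50.72, 133.34], [12.68, 142.11], [-81.47, 261.47], [9.98, 163.14], [-165.26, 165.26]. Speed limits (degrees/s): [136.94, 136.94, 180, 180, 180, 180].

INTERFACE

Orientations are given as a 3x3 rotation matrix whose columns are the frame's x, y, z axes.
In Python, from rig import env gives the robot as it stands.
- The arm moves only by the tool arm_command, never from a script. Its argument "steps" is a list of rows, each an object with "delta_pos": the shift along the world's x, y, z in mm, a list of three; "dr": the turn, a rotation vector about the world's x, y, z in degrees, a list of three. In form: [{"delta_pos": [dx, dy, dz], "dr": [wx, wy, wz]}, ...]. A call has 1 to 20 rows; each row shifts and turns the commanded pose from where the row before left it; what a row does not reach is not made up. A row lasts 1/10 s, in which the tool goes at most 50 mm and 8.59 degrees, less where a joint would pass 70% of its speed; a pose out of reach is approached as far as the arm can. A call with a gripper value outside its range is refused whole. "grip" is the opening, from 0 (shut) to 1 (fully open), set as the call begins (left out, the last holds). The fingers move at their own pace and stop on an object; "squeeze" is the grip in N (left out, the last holds). Time passes only in rows, so rows that do not move let the fingers close. It gives the time, the measured TCP pose, the force and the opening at its end, in the units of the state.
- env.observe(): the state, without advancing time (a new reading comes with each control period).
- env.get_image(name): name is "side" or "top" or "wrist"; returns the picture (480x640x3 uint8, blue, green, red); there is no depth.
- env.get_calibration(name): a dict with "fx", "fy", "cx", "cy" (pixels), "view" (4x4, takes a point from world to camera coordinates). Camera axes: x right, y up, looking along -z (the intrinsics and any distortion apply to the point x, -y, -z); pixel columns grow to the right and rows downward; lengths in m; the calibration is good to about 2 mm. The wrist camera is an equidistant fisheye: a pixel r from the principal point sees the ray r / f radians off the axis. A picture is of the moment at which its call begins: read the wrist's pose just before it. get_calibration takes no time and is no camera call; for the wrist camera it gives the pose at the moment of the call.
- env.close_job(): hands the job in, once; it reports no verdict.
The state is a dict: "time_s": time; "q": joint angles; "qvel": joint speeds; "joint_efforts": joint torques, N m; "position": TCP position; "tool_rot": TCP orientation; "ft_force": force on the tool from outside, world axes, zero at the start; "wrist_torque": the same for the moment, N m; "grip_width": finger opening in m.
Only numpy, scipy, OpenCV 4.12 (cv2) and the standard library are available. Lean on these libraries where they do the work, as an engineer would, in place of code of your own. Each camera call takes 0.05 s, during which the arm holds its last target. There are 200 camera calls.

## Working session

There is one attempt and no reset: what is moved stays moved. The work goes in short steps, Python scripts to look and compute and a tool call to move; the robot and the scene stay as the last step left them, time stands still between calls to the robot, and variables do not carry over. Pictures are saved under pics/ and viewed, about 8 in all and at most 12, crops included, and the job is handed in when it is done.

Besides the shell and the picture viewer there is one more tool, called after "Call:" in YAML: its name, and indented under it one key for each argument. arm_command: Moves the arm, as the interface text tells. Its arguments: {"type":"object","properties":{"steps":{"type":"array"},"grip":{"type":"number"},"squeeze":{"type":"number"}},"required":["steps"]}

```bash
ls; mkdir -p pics; python3 - <<'E'
from rig import env
import cv2
for n in("top","side"):
    cv2.imwrite(f"pics/{n}0.png",env.get_image(n)); c=env.get_calibration(n); print(n,c)
s=env.observe();print(s["time_s"],s["ft_force"],s["tool_rot"],env.nose_length)
E
```

```text
pics
top {'fx': 472.56205077740145, 'fy': 472.56205077740145, 'cx': 318.82156531362347, 'cy': 236.1211109657338, 'view': array([[ 0.01088827, -0.99992573,  0.00547532,  0.08069534],
       [ 0.98883088,  0.0115811 ,  0.14859127, -0.56088064],
       [-0.14864364,  0.00379627,  0.98888354, -0.80941529],
       [ 0.        ,  0.        ,  0.        ,  1.        ]])}
side {'fx': 507.90540864592936, 'fy': 507.90540864592936, 'cx': 318.1422186491588, 'cy': 247.99965866222868, 'view': array([[ 0.99116328, -0.13063777,  0.02300263, -0.53455596],
       [ 0.06158483,  0.60678924,  0.79247343, -0.14872583],
       [-0.11748471, -0.78405395,  0.60947252, -0.79039405],
       [ 0.        ,  0.        ,  0.        ,  1.        ]])}
0.1 [-0.28499088  0.43643333  1.26846297] [[ 3.80008062e-01 -9.24983141e-01 -2.46580672e-04]
 [-9.24982248e-01 -3.80008045e-01  1.31420509e-03]
 [-1.30932019e-03 -2.71325786e-04 -9.99999106e-01]] 0.022
```

View pics/top0.png

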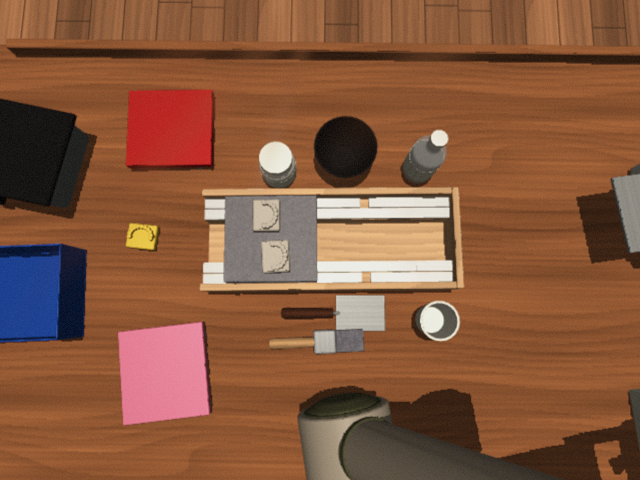

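View pics/side0.png

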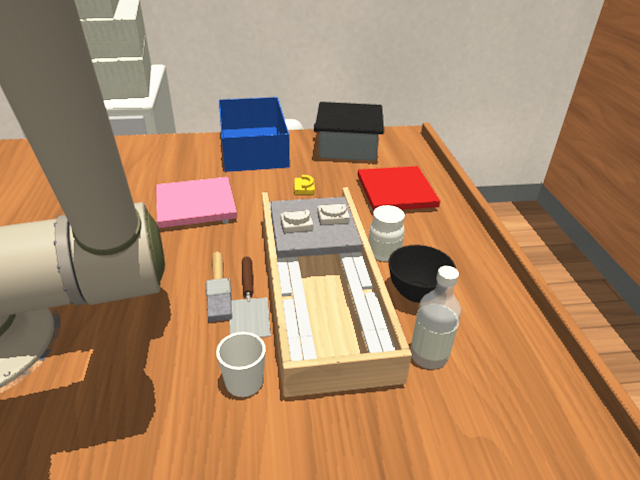

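The top view shows the rack lying across the picture, with its open end on the left (u≈203) and its end wall on the right (u≈460). The grey board with two pale casts spans u 224–317, v 195–283.

Possible look-alikes:
- Grey board at (270,240): this is the one meant.
- Red slab at (170,128) and pink slab at (164,373): not meant.
- Yellow cast at (142,237): not meant.
- Pale casts at (266,215) and (276,257): these ride on the board.

I'll check the choice in one close crop and measure from it.

```bash
cat > h.py <<'E'
import numpy as np,cv2
def ray(c,u,v):
    V=c["view"];R=V[:3,:3];o=-R.T@V[:3,3]
    d=R.T@np.array([(u-c["cx"])/c["fx"],-(v-c["cy"])/c["fy"],-1.]);return o,d/np.linalg.norm(d)
def onz(c,u,v,z):
    o,d=ray(c,u,v);return o+d*(z-o[2])/d[2]
def pix(c,p):
    q=c["view"][:3,:3]@np.asarray(p,float)+c["view"][:3,3]
    return c["cx"]-c["fx"]*q[0]/q[2],c["cy"]+c["fy"]*q[1]/q[2]
def tri(c1,p1,c2,p2):
    o,d=ray(c1,*p1);a,e=ray(c2,*p2)
    s=np.linalg.lstsq(np.c_[d,-e],a-o,rcond=None)[0]
    P,Q=o+d*s[0],a+e*s[1];return (P+Q)/2,np.linalg.norm(P-Q)
E
python3 - <<'E'
import cv2,numpy as np
a=cv2.imread("pics/top0.png")[180:300,195:470]
b=cv2.imread("pics/side0.png")[180:280,255:375]
cv2.imwrite("pics/ctop.png",cv2.resize(a,None,fx=2.9,fy=2.9,interpolation=cv2.INTER_CUBIC)[:, :800])
cv2.imwrite("pics/cside.png",cv2.resize(b,None,fx=6,fy=6,interpolation=cv2.INTER_CUBIC))
E
```

```text
(no output)
```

View pics/ctop.png

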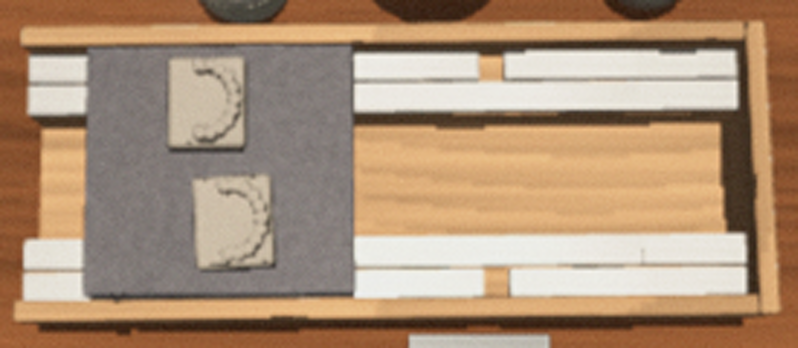

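View pics/cside.png

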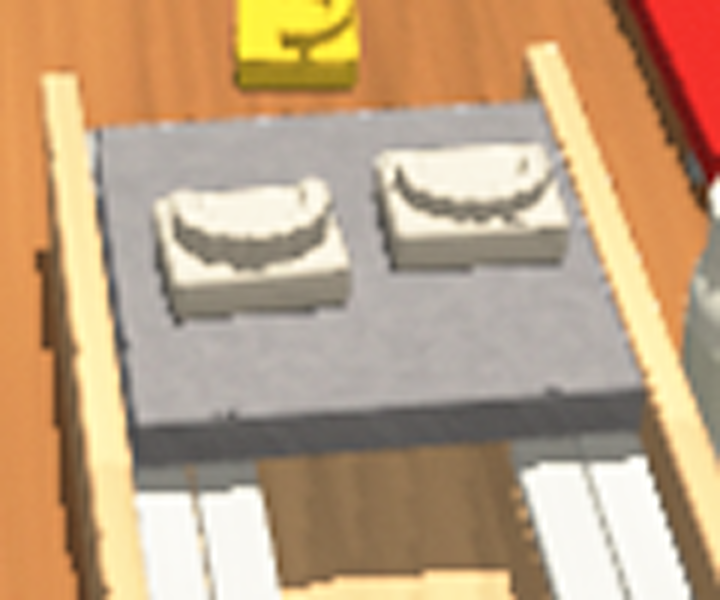

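The crops confirm the grey board with both pale casts. Its rear edge is at crop x≈86 (top view), and both outer notches show at crop x≈478–510. Next I'll compute positions.

```bash
python3 - <<'E'
from rig import env
from h import *
np.set_printoptions(precision=4,suppress=True)
T=env.get_calibration("top");S=env.get_calibration("side")
t=lambda x,y:(195+x/2.9,180+y/2.9); s=lambda x,y:(255+x/6,180+y/6)
print("tri rearL(top)",*tri(T,t(87,46),S,s(545,100)),"frontR",*tri(T,t(354,296),S,s(137,428)),"frontL",*tri(T,t(352,46),S,s(643,392)))
for n,p,z in[("rearA",(87,46),.078),("rearB",(85,295),.078),("frA",(352,46),.078),("frB",(354,295),.078),
 ("notA0",(478,66),.05),("notA1",(505,66),.05),("notB0",(485,282),.05),("notB1",(510,282),.05),
 ("wallA_open",(22,36),.074),("wallB_open",(15,311),.074),("endA",(763,22),.074),("endB",(778,312),.074),
 ("castA min",(168,150),.1),("castB min",(194,180),.1)]:
    print(n,onz(T,*t(*p),z))
E
```

```text
tri rearL(top) [0.6254 0.252  0.0753] 0.002457606986221933 frontR [0.4777 0.0893 0.0747] 0.0039017236028826433 frontL [0.6271 0.0922 0.0741] 0.0012595850933327212
rearA [0.6235 0.2515 0.078 ]
rearB [0.4744 0.2467 0.078 ]
frA [0.6255 0.0922 0.078 ]
frB [0.4761 0.0893 0.078 ]
notA0 [0.6204 0.0138 0.05  ]
notA1 [ 0.6206 -0.003   0.05  ]
notB0 [0.4864 0.0098 0.05  ]
notB1 [ 0.4865 -0.0054  0.05  ]
wallA_open [0.6302 0.2918 0.074 ]
wallB_open [0.4647 0.2881 0.074 ]
endA [ 0.6444 -0.1573  0.074 ]
endB [ 0.4691 -0.1604  0.074 ]
castA min [0.5573 0.1978 0.1   ]
castB min [0.54   0.1823 0.1   ]
```

Call:
arm_command:
  steps:
    - {"delta_pos": [10, 22, 0], "dr": [0, 0, 2]}
    - {"delta_pos": [19, 45, 0], "dr": [0, 0, 4]}
    - {"delta_pos": [19, 45, 0], "dr": [0, 0, 4]}
    - {"delta_pos": [19, 45, 0], "dr": [0, 0, 4]}
    - {"delta_pos": [19, 45, 0], "dr": [0, 0, 4]}
    - {"delta_pos": [19, 45, 0], "dr": [0, 0, 4]}
    - {"delta_pos": [19, 45, 0], "dr": [0, 0, 4]}
    - {"delta_pos": [19, 45, 0], "dr": [0, 0, 4]}
    - {"delta_pos": [19, 45, 0], "dr": [0, 0, 4]}
    - {"delta_pos": [19, 45, 0], "dr": [0, 0, 4]}
    - {"delta_pos": [19, 45, 0], "dr": [0, 0, 4]}
    - {"delta_pos": [19, 45, 0], "dr": [0, 0, 4]}
    - {"delta_pos": [19, 45, 0], "dr": [0, 0, 4]}
    - {"delta_pos": [19, 45, 0], "dr": [0, 0, 4]}
    - {"delta_pos": [19, 45, 0], "dr": [0, 0, 4]}
    - {"delta_pos": [19, 45, 0], "dr": [0, 0, 4]}
    - {"delta_pos": [19, 45, 0], "dr": [0, 0, 4]}
    - {"delta_pos": [19, 45, 0], "dr": [0, 0, 2.8]}
    - {"delta_pos": [6, 22, 0], "dr": [0, 0, 0]}
    - {"delta_pos": [0, 0, 0], "dr": [0, 0, 0]}
  grip: 0

```text
time_s: 2.1
position: [0.548, 0.3029, 0.2519]
tool_rot: [[1.0, 0.023, -0.001], [0.023, -1.0, -0.0], [-0.001, 0.0, -1.0]]
ft_force: [0.1, -1.4, 0.2]
grip_width: 0.0
```

```bash
python3 - <<'E'
from rig import env
from h import *
np.set_printoptions(precision=4,suppress=True)
c=env.get_calibration("wrist");im=env.get_image("wrist");np.save("wcal.npy",c,allow_pickle=True)
print({k:c[k] for k in c},env.observe()["position"])
cv2.imwrite("pics/w1.png",im)
t=env.get_image("top");cv2.imwrite("pics/top1.png",t)
E
```

```text
{'fx': 371.64829954431775, 'fy': 371.64829954431775, 'cx': 311.86460307255334, 'cy': 243.6515077518871, 'view': array([[ 0.9997,  0.0237, -0.003 , -0.5542],
       [-0.0234,  0.946 , -0.3234, -0.232 ],
       [-0.0049,  0.3234,  0.9462, -0.4755],
       [ 0.    ,  0.    ,  0.    ,  1.    ]])} [0.5478 0.3012 0.2522]
```

View pics/w1.png

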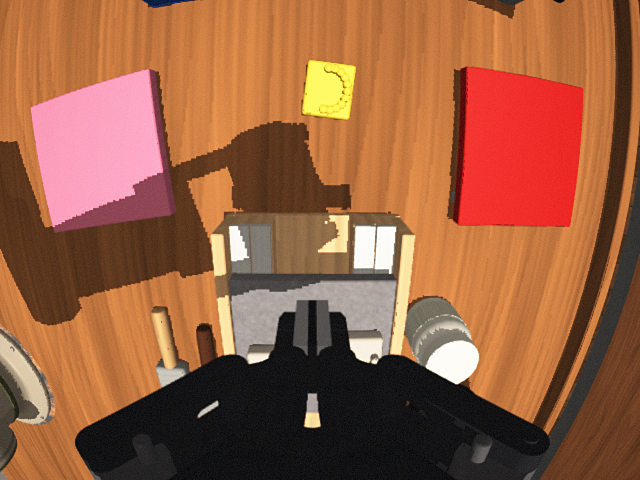

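Wrist view: the board's rear top edge runs from (231,276) to (396,277), with the channel open behind it. The fingers are still above and clear. Now I'll check it against the top-view numbers.

```bash
python3 - <<'E'
from h import *
np.set_printoptions(precision=4,suppress=True)
c=np.load("wcal.npy",allow_pickle=True).item()
from rig import env
T=env.get_calibration("top")
def fray(u,v):
    x=np.array([u-c["cx"],v-c["cy"]]);r=np.hypot(*x);a=r/c["fx"]
    d=np.array([np.sin(a)*x[0]/r,-np.sin(a)*x[1]/r,-np.cos(a)]);R=c["view"][:3,:3]
    return -R.T@c["view"][:3,3],R.T@d
for n,p,z,q in[("L",(231,276),.078,(85,295)),("R",(396,277),.078,(87,46)),("wallLin",(226,236),.074,None),("wallRin",(402,236),.074,None)]:
    o,d=fray(*p);print(n,o+d*(z-o[2])/d[2])
    if q:
        a,e=ray(T,195+q[0]/2.9,180+q[1]/2.9);s=np.linalg.lstsq(np.c_[d,-e],a-o,rcond=None)[0];print(" tri",o+d*s[0],a+e*s[1])
E
```

```text
L [0.4772 0.2536 0.078 ]
 tri [0.4747 0.2488 0.0674] [0.4749 0.2487 0.0674]
R [0.6229 0.2562 0.078 ]
 tri [0.6248 0.253  0.0707] [0.6252 0.253  0.0708]
wallLin [0.4738 0.2893 0.074 ]
wallRin [0.6253 0.293  0.074 ]
```

Call:
arm_command:
  steps:
    - {"delta_pos": [1, 0, -20], "dr": [0, 0, 0]}
    - {"delta_pos": [0, 0, -40], "dr": [0, 0, 0]}
    - {"delta_pos": [0, 0, -40], "dr": [0, 0, 0]}
    - {"delta_pos": [0, 0, -40], "dr": [0, 0, 0]}
    - {"delta_pos": [0, 0, -30], "dr": [0, 0, 0]}
    - {"delta_pos": [0, 0, -12], "dr": [0, 0, 0]}
    - {"delta_pos": [0, -10, 0], "dr": [0, 0, 0]}
    - {"delta_pos": [0, -10, 0], "dr": [0, 0, 0]}
    - {"delta_pos": [0, 0, 0], "dr": [0, 0, 0]}
    - {"delta_pos": [0, 0, 0], "dr": [0, 0, 0]}

```text
time_s: 3.2
position: [0.5497, 0.2799, 0.0729]
tool_rot: [[1.0, 0.019, 0.002], [0.019, -1.0, 0.001], [0.002, -0.001, -1.0]]
ft_force: [0.5, 0.3, 0.1]
grip_width: -0.0001
```

Call:
arm_command:
  steps:
    - {"delta_pos": [0, -4, 0], "dr": [0, 0, 0]}
    - {"delta_pos": [0, -4, 0], "dr": [0, 0, 0]}
    - {"delta_pos": [0, -4, 0], "dr": [0, 0, 0]}
    - {"delta_pos": [0, -3, 0], "dr": [0, 0, 0]}
    - {"delta_pos": [0, -3, 0], "dr": [0, 0, 0]}
    - {"delta_pos": [0, -3, 0], "dr": [0, 0, 0]}
    - {"delta_pos": [0, -3, 0], "dr": [0, 0, 0]}

```text
time_s: 3.9
position: [0.549, 0.2568, 0.0713]
tool_rot: [[1.0, 0.02, 0.0], [0.02, -1.0, 0.001], [0.0, -0.001, -1.0]]
ft_force: [0.4, 5.1, -0.0]
grip_width: -0.0001
```

Call:
arm_command:
  steps:
    - {"delta_pos": [0, -3, 0], "dr": [0, 0, 0]}
    - {"delta_pos": [0, -4, 0], "dr": [0, 0, 0]}
    - {"delta_pos": [0, -5, 0], "dr": [0, 0, 0]}
    - {"delta_pos": [0.2, -5, 0], "dr": [0, 0, 0]}
    - {"delta_pos": [0.2, -5, 0], "dr": [0, 0, 0]}
    - {"delta_pos": [0.1, -5, 0], "dr": [0, 0, 0]}
    - {"delta_pos": [0.1, -5, 0], "dr": [0, 0, 0]}
    - {"delta_pos": [0.1, -5, 0], "dr": [0, 0, 0]}
    - {"delta_pos": [0.1, -5, 0], "dr": [0, 0, 0]}
    - {"delta_pos": [0.1, -5, 0], "dr": [0, 0, 0]}
    - {"delta_pos": [0.1, -5, 0], "dr": [0, 0, 0]}
    - {"delta_pos": [0.1, -5, 0], "dr": [0, 0, 0]}
    - {"delta_pos": [0.1, -5, 0], "dr": [0, 0, 0]}
    - {"delta_pos": [0.1, -4, 0], "dr": [0, 0, 0]}
    - {"delta_pos": [0.1, -4, 0], "dr": [0, 0, 0]}
    - {"delta_pos": [0.1, -3, 0], "dr": [0, 0, 0]}

```text
time_s: 5.5
position: [0.5504, 0.1836, 0.0713]
tool_rot: [[1.0, 0.02, -0.0], [0.02, -1.0, 0.001], [0.0, -0.001, -1.0]]
ft_force: [-0.4, 4.7, -0.0]
grip_width: -0.0
```

Sliding at about 5 N, as expected. I'll check progress from above (as numbers and one crop) before the last part.

```bash
python3 - <<'E'
from rig import env
from h import *
a=env.get_image("side")
cv2.imwrite("pics/s2.png",cv2.resize(a[160:420,200:460],None,fx=2.3,fy=2.3,interpolation=cv2.INTER_CUBIC))
s=env.observe();print(s["position"],s["ft_force"])
E
```

```text
[0.55042004 0.18316082 0.07130706] [-0.24277058  3.58133149 -0.18936164]
```

View pics/s2.png

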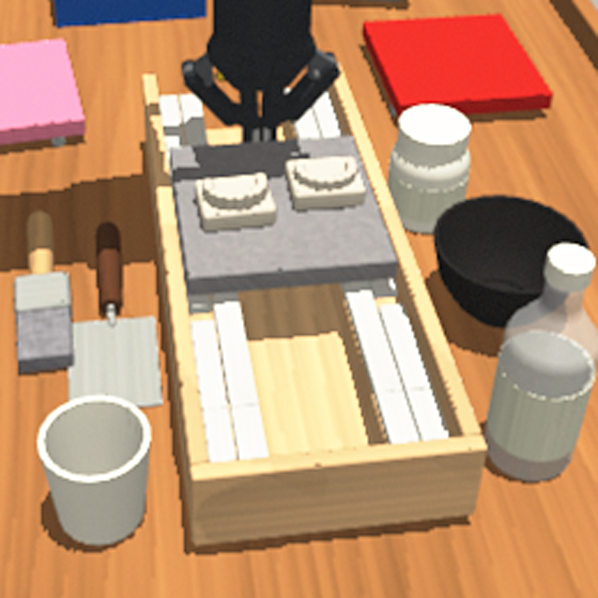

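The board is square in the rack and the casts haven't moved. I expect it to drop at TCP y≈0.15, so I'm slowing down.

Call:
arm_command:
  steps:
    - {"delta_pos": [0.1, -2, 0], "dr": [0, 0, 0]}
    - {"delta_pos": [0.1, -3, 0], "dr": [0, 0, 0]}
    - {"delta_pos": [0, -3, 0], "dr": [0, 0, 0]}
    - {"delta_pos": [0.1, -3, 0], "dr": [0, 0, 0]}
    - {"delta_pos": [0, -3, 0], "dr": [0, 0, 0]}
    - {"delta_pos": [0.1, -3, 0], "dr": [0, 0, 0]}
    - {"delta_pos": [0, -2, 0], "dr": [0, 0, 0]}
    - {"delta_pos": [0.1, -2, 0], "dr": [0, 0, 0]}

```text
time_s: 6.35
position: [0.5509, 0.1626, 0.0713]
tool_rot: [[1.0, 0.02, -0.0], [0.02, -1.0, 0.001], [-0.0, -0.001, -1.0]]
ft_force: [0.2, 4.9, -0.2]
grip_width: -0.0001
```

Call:
arm_command:
  steps:
    - {"delta_pos": [0, -1, 0], "dr": [0, 0, 0]}
    - {"delta_pos": [0, -1, 0], "dr": [0, 0, 0]}
    - {"delta_pos": [0, -1, 0], "dr": [0, 0, 0]}

```text
time_s: 6.65
position: [0.5509, 0.1596, 0.0713]
tool_rot: [[1.0, 0.02, -0.0], [0.02, -1.0, 0.001], [-0.0, -0.001, -1.0]]
ft_force: [-0.5, 4.0, -0.7]
grip_width: -0.0001
```

Call:
arm_command:
  steps:
    - {"delta_pos": [0, -1, 0], "dr": [0, 0, 0]}
    - {"delta_pos": [0, -1, 0], "dr": [0, 0, 0]}
    - {"delta_pos": [0, -1, 0], "dr": [0, 0, 0]}

```text
time_s: 6.95
position: [0.5511, 0.1558, 0.0713]
tool_rot: [[1.0, 0.02, -0.0], [0.02, -1.0, -0.001], [-0.0, 0.001, -1.0]]
ft_force: [-0.1, -0.1, -0.3]
grip_width: -0.0002
```

The force fell to zero at y=0.1558, so it may have dropped. I'll feel forward gently for the stop.

Call:
arm_command:
  steps:
    - {"delta_pos": [0, -1, 0], "dr": [0, 0, 0]}
    - {"delta_pos": [0, -0.5, 0], "dr": [0, 0, 0]}

```text
time_s: 7.15
position: [0.5511, 0.1544, 0.0714]
tool_rot: [[1.0, 0.02, 0.0], [0.02, -1.0, -0.0], [0.0, 0.0, -1.0]]
ft_force: [-0.5, -0.3, 0.5]
grip_width: -0.0001
```

Call:
arm_command:
  steps:
    - {"delta_pos": [0, -1, 0], "dr": [0, 0, 0]}
    - {"delta_pos": [0, -0.5, 0], "dr": [0, 0, 0]}

```text
time_s: 7.35
position: [0.551, 0.1531, 0.0713]
tool_rot: [[1.0, 0.02, 0.0], [0.02, -1.0, -0.0], [0.0, 0.0, -1.0]]
ft_force: [0.2, 0.1, 0.3]
grip_width: -0.0
```

```bash
python3 - <<'E'
from rig import env
from h import *
a=env.get_image("side")
cv2.imwrite("pics/s3.png",cv2.resize(a[190:340,240:400],None,fx=4,fy=4,interpolation=cv2.INTER_CUBIC))
s=env.observe();print(s["position"],s["ft_force"])
E
```

```text
[0.55102008 0.15310063 0.07134617] [-0.03599996  0.09796424  0.27631917]
```

View pics/s3.png

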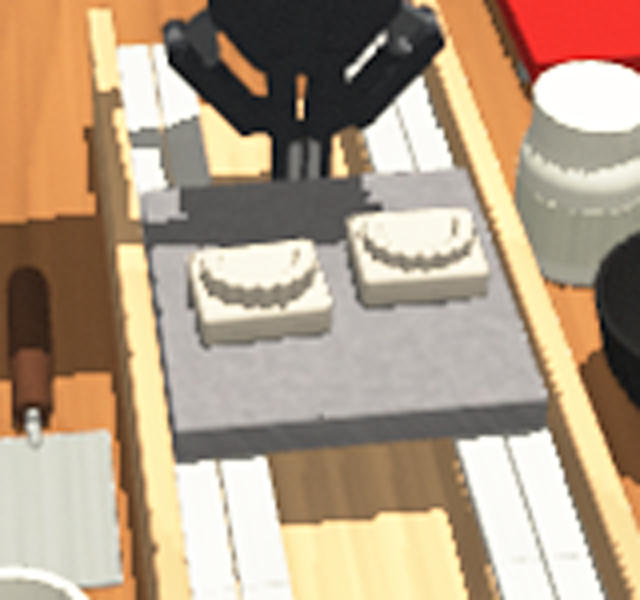

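The gap between the board's front and the rails has closed and the casts are still standing, so the board has dropped. I'll back off, lift the hand away and verify.

Call:
arm_command:
  steps:
    - {"delta_pos": [0, 5, 0], "dr": [0, 0, 0]}
    - {"delta_pos": [0, 15, 0], "dr": [0, 0, 0]}
    - {"delta_pos": [0, 30, 0], "dr": [0, 0, 0]}
    - {"delta_pos": [0, 40, 0], "dr": [0, 0, 0]}
    - {"delta_pos": [0, 30, 15], "dr": [0, 0, 0]}
    - {"delta_pos": [0, 10, 40], "dr": [0, 0, 0]}
    - {"delta_pos": [0, 0, 50], "dr": [0, 0, 0]}
    - {"delta_pos": [0, 0, 50], "dr": [0, 0, 0]}
    - {"delta_pos": [0, 0, 25], "dr": [0, 0, 0]}
    - {"delta_pos": [0, 0, 0], "dr": [0, 0, 0]}

```text
time_s: 8.4
position: [0.5515, 0.2849, 0.2558]
tool_rot: [[1.0, 0.021, 0.008], [0.021, -1.0, 0.002], [0.008, -0.002, -1.0]]
ft_force: [0.5, 0.2, -1.3]
grip_width: 0.0
```

```bash
python3 - <<'E'
from rig import env
from h import *
a=env.get_image("top")[180:300,195:470];b=env.get_image("side")[190:340,240:400]
A=cv2.resize(a,None,fx=2.9,fy=2.9,interpolation=cv2.INTER_CUBIC)[:230*2];A=cv2.resize(a,(797,348),interpolation=cv2.INTER_CUBIC)
cv2.imwrite("pics/t4.png",A);cv2.imwrite("pics/s4.png",cv2.resize(b,None,fx=4,fy=4,interpolation=cv2.INTER_CUBIC))
s=env.observe();print(s["time_s"],s["position"],s["ft_force"])
E
```

```text
8.5 [0.55046014 0.28415264 0.25095052] [-0.21082628 -0.26232185 -0.826404  ]
```

View pics/t4.png

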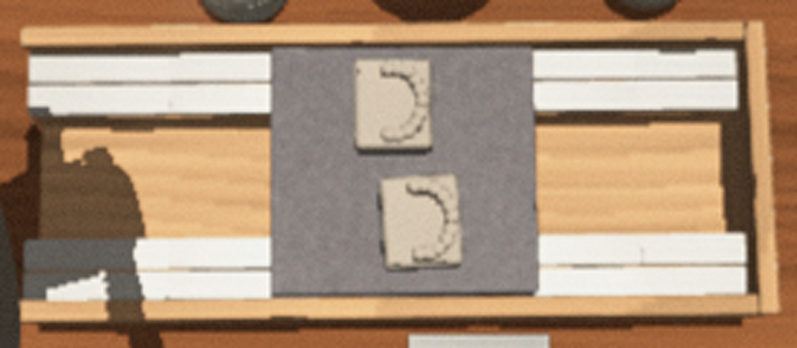

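View pics/s4.png

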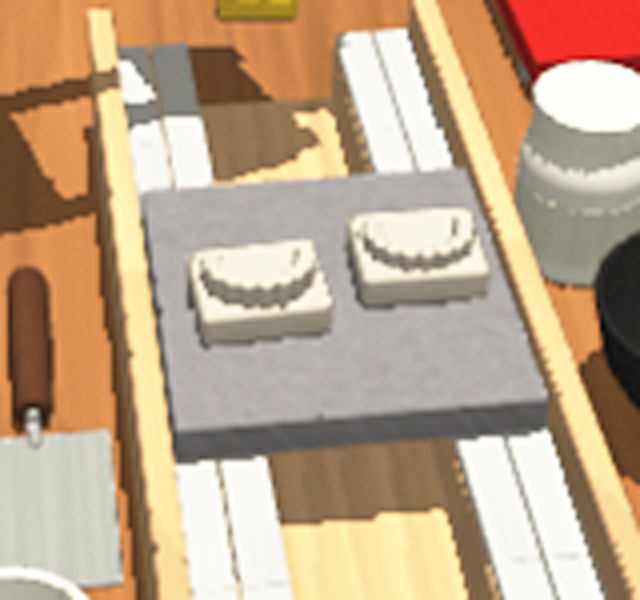

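```bash
python3 - <<'E'
from rig import env
from h import *
T=env.get_calibration("top");S=env.get_calibration("side")
for p,q in[((532,46),(545,402)),((537,292),(176,433)),((272,47),(467,170)),((272,294),(147,193))]:
    print(*tri(T,(195+p[0]/2.9,180+p[1]/2.9),S,(240+q[0]/4,190+q[1]/4)))
E
```

```text
[ 0.6291885  -0.01765606  0.06686893] 0.0005692689504385888
[ 0.48063485 -0.01955695  0.06641006] 0.001825753242042311
[0.62746798 0.14099172 0.06679133] 0.0010332553388706807
[0.47876887 0.13796216 0.06672822] 0.004020307802668901
```

All four top corners measure 66–67 mm, against about 74–75 mm by the same method before the push. That is level and 8 mm lower, so I'm handing in.

```bash
python3 -c "
from rig import env
print(env.close_job())"
```

```text
the job is handed in; nothing more can be done
None
```

I pushed the grey board about 110 mm along its rails with the closed fingertips, until it dropped into its notches. I then drew the hand back and lifted it clear; the robot clock read about 8.5 s when I handed in.

- **Push force:** it stayed near 4–5 N at each reading and fell to zero at the drop. I crept about 3 mm further without meeting the board again, so I never felt the hard stop; that the board is in the notches rests on the force drop and the pictures.
- **Board height:** the four top corners measured 66.4–66.9 mm by two-view triangulation, so the board is level. The same method gave 74–75 mm for three corners before the push, a drop of about 8 mm, as the notch depth requires. These values are about 3–4 mm below the stated heights (78 and 70 mm) both before and after, so I take that as a fixed offset in my measurement.
- **Board position:** the rear edge now lies at y ≈ 0.139–0.140 m, where I had predicted it from the visible notches (0.139 m).
- **Disagreement:** one rear corner measured lower before the push, at 67–71 mm, when I combined the wrist and top views. I put that down to wrist-view error.
- **Casts and bystanders:** the last pictures show both casts still standing in their places on the board. The hand stayed clear of the things around the rack, though I checked only those in the close crops at the end.

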